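# Find the jar with the steel standard by weight and show it to the code reader

## Robot

A 6-joint arm with a two-finger parallel gripper is mounted at the origin on the work surface. World frame = base frame: x ahead of the robot, y to its left, z up, the work surface at z = 0. Lengths are in m, angles in degrees, forces in N, time in s.
With the tool pointing down it reaches from about 0.4 to 0.825 m from the base axis. Payload 7 kg.
Tool frame: the origin (TCP) lies midway between the tips of the shut fingers; the grasp point (between the pads) lies 19 mm behind it; z points along the fingers, y is the direction in which the jaws open and shut (so a half turn about z gives the same grasp; the last joint's range is limited). The gripper opens to 88 mm and grips with 3 to 60 N. Pads are 19 mm wide; open, the fingers measure 130 mm over their backs; the gripper's body (78 mm by 193 mm) begins 47 mm behind the grasp point.
Start: joints at [93.283, 20.546, 0.682, 0, -70.136, -16.507], TCP at [0.154, 0.657, 0.227] pointing down, gripper open.
Joint ranges: [-176.03, 176.03], [-82.01, 121.73], [-58.28, 71.71], [-173.87, 95.51], [-174.79, -0.11], [-173.66, 173.66]. Speed limits (degrees/s): [136.94, 136.94, 172.46, 180, 180, 180].

## Interface

Orientations are given as [roll, pitch, yaw] about the fixed x, y, z axes, in that order (R = Rz(yaw) Ry(pitch) Rx(roll)).
In Python, from plant import sensors, viewer, r gives the robot as it stands. The module is installed in compiled form; this text tells all that it offers.
- The arm moves only by the shell command python3 -m handwheel 'ROWS' [OPENING] [FORCE]. ROWS is JSON, one flat list of numbers, 6 for each row, row after row: the shift along the world's x, y, z in cm, then the turn, a rotation vector about the world's x, y, z in rad. In form: [tx, ty, tz, wx, wy, wz, tx, ty, tz, wx, wy, wz, ...]. A call has 1 to 8 rows; each row is the pose to reach, as a shift and turn from the pose measured when the call began; what a row does not reach only later rows make up. A row lasts 1/10 s, in which the tool goes at most 50 mm and 8.59 degrees, less where a joint would pass 70% of its speed; a pose out of reach is approached as far as the arm can. A call with a gripper value outside its range is refused whole. OPENING is the closure in counts, from 0 (fully open) to 255 (shut), set as the call begins (- or left out, the last holds). The fingers move at their own pace and stop on an object; FORCE is the grip in N (left out, the last holds). Time passes only in rows, so rows that repeat a pose let the fingers close. It gives the time, the measured TCP pose, the force and the opening at its end, in the units of the state.
- sensors.get_state(): the state, without advancing time (a new reading comes with each control period).
- viewer.capture(name): name is "scene" or "side" or "wrist"; returns a dict with "img" (400x640x3 uint8, red, green, blue), "camera_matrix" (3x3 intrinsics, pixels), "camera_from_world" (4x4, takes a point from world to camera coordinates); the wrist camera has in their place "mount" (4x4, takes a point from camera to tool coordinates, whose origin is the TCP and whose axes are the flange's). Camera axes: x right, y down, z forward; pixel columns grow to the right and rows downward; lengths in m; the calibration is good to about 2 mm. A picture is of the moment at which its call begins: read the wrist's pose just before it. There is no depth.
- r.close_job(): hands the job in, once; it reports no verdict.
The state is a dict: "time_s": time; "joints": joint angles; "qd": joint speeds; "joint_torque": joint torques, N m; "tcp_pos": TCP position; "eef_rot": TCP orientation; "contact_force": force on the tool from outside, world axes, zero at the start; "moment": the same for the moment, N m; "gripper_width": finger opening in m.
Only numpy, scipy, OpenCV 4.12 (cv2) and the standard library are available. Lean on these libraries where they do the work, as an engineer would, in place of code of your own. Each camera call takes 0.05 s, during which the arm holds its last target.

## Task

Switch the code reader on by taking the yellow-handled enable pin from its parking block and pushing it fully home in the round terminal on the reader, and let go of it. Then lift the two alike jars in turn well clear of the tray to feel which is heavier (it holds the steel standard), setting the lighter one back upright on the tray, and finish while still holding the heavier jar upright and still, centred about 6 cm above the reader's window, so that it can read the code on the jar's base. Keep both jars upright all the time and leave the other glassware and bottles where they stand.

Things in the scene. Friction and masses are not known exactly. Their poses are not given: they have to be found in the camera images.
- pin: the enable pin, 30 g: steel shaft 6 mm wide, 32 mm long, chamfered tip, below a yellow cylindrical grip 16 mm wide, 46 mm tall. Origin at the shaft tip, z up along the pin (grip from 32 to 78 mm above the origin). Starts upright in the parking block, grip underside resting on the block; lifts straight out
- holder: the parking block: plain aluminium, 70 x 70 x 42 mm, fixed to the bench, with one hole 7.5 mm wide and 36 mm deep in the middle of its top. Origin at the centre of its underside
- reader: the code reader: a white housing with a blue terminal block at its +y end, 50 mm high, about 130 mm along x and 200 mm along y in all, fixed to the bench. Origin in the middle of the underside, z up
- terminal (a point): the centre of the mouth of the round terminal opening in the flat top of the reader's blue block, framed by a painted white square 25 mm wide: a hole 8 mm wide with a 2 mm chamfer, 36 mm deep, straight down; axes as the reader's, z up. The pin is fully home when the underside of its yellow grip rests on the block's top, the tip 32 mm below this point
- window (a point): the centre of the reader's window, a pale blue-green 76 mm square with a black frame, flush in the top of the white housing, 50 mm above the bench; it looks straight up. It lies 110 mm from the terminal opening
- tray: shallow white tray fixed to the bench, 300 mm along its x, 200 mm along its y, rim 18 mm high, floor and walls 5 mm thick. Origin at the centre of its underside, so that its inner floor is 5 mm above the origin
- jar_a: one of two outwardly identical sealed jars on the tray, set apart along its x: brown cylinder 60 mm wide, 60 mm tall, white label band; above it a fixed black cap 46 mm wide, from 68 to 105 mm height, to take it by. Origin: centre of underside, z up. Sealed inside is a solid metal standard (may rattle 2 mm). One jar weighs 0.50 to 0.64 kg, the other 0.24 to 0.32 kg; only lifting tells which, it changes
- jar_b: one of two outwardly identical sealed jars on the tray, set apart along its x: brown cylinder 60 mm wide, 60 mm tall, white label band; above it a fixed black cap 46 mm wide, from 68 to 105 mm height, to take it by. Origin: centre of underside, z up. Sealed inside is a solid metal standard (may rattle 2 mm). One jar weighs 0.50 to 0.64 kg, the other 0.24 to 0.32 kg; only lifting tells which, it changes
- vial_red: small glass vial with a red cap, 24 mm diameter, 44 mm tall, on the tray between the jars; bystander, to be left alone. Origin at the centre of its underside
- vial_green: small glass vial with a green cap, 24 mm diameter, 44 mm tall, on the tray between the jars; bystander, to be left alone. Origin at the centre of its underside
- flask: conical glass flask with amber content, 66 mm wide, 98 mm tall; bystander, to be left alone. Origin at the centre of its underside
- beaker: empty glass beaker, 60 mm wide, 70 mm tall; bystander, to be left alone. Origin at the centre of its underside
- dish: flat closed glass dish, 84 mm wide, 16 mm tall; bystander, to be left alone. Origin at the centre of its underside
- bottle_amber: brown bottle with a blue cap and white label, 64 mm wide, 130 mm tall; bystander, to be left alone. Origin at the centre of its underside
- bottle_white: white plastic bottle with a red cap, 60 mm wide, 150 mm tall; bystander, to be left alone. Origin at the centre of its underside

How it is judged:
By the outcome, as a careful person would: the job done as asked, in the order asked, and still so for the second after the job is handed in, while the arm keeps its last pose, push and grip.
It also fails if it takes over 67 s, if anything falls off the work surface, if the arm or the gripper's body presses on something with over 40 N, if the wrist force passes 120 N, or if a joint passes its speed limit or range.

## Working session

There is one attempt and no reset: what is moved stays moved. The work goes in short steps, Python scripts to look and compute and a shell command to move; the robot and the scene stay as the last step left them, time stands still between calls to the robot, and variables do not carry over. Pictures are saved under pics/ and viewed, and the job is handed in when it is done.

```bash
mkdir -p pics; ls
python3 - <<'E'
from plant import sensors, viewer, r
import cv2
print(sensors.get_state())
for n in ("scene","side","wrist"):
    c=viewer.capture(n); cv2.imwrite(f"pics/{n}0.png",c["img"][:,:,::-1])
    for k in c:
        if k!="img": print(n,k,c[k])
E
```

```text
pics
{'time_s': 0.0, 'joints': array([ 9.32837755e+01,  2.05911334e+01,  6.32232559e-01, -2.07784702e-02,
       -7.01360616e+01, -1.65072479e+01]), 'qd': array([ 0.03366832, -0.06853426, -0.03349738,  0.00495919,  0.06614743,
        0.05638645]), 'joint_torque': array([-2.09575366e-03, -5.82708871e+01,  2.93062609e+01,  6.99722975e+00,
        6.91663125e-03, -1.56422452e-04]), 'tcp_pos': array([0.15431333, 0.65660297, 0.22561232]), 'eef_rot': array([ 1.79903401e+02, -8.25714431e-03, -1.32305419e+01]), 'contact_force': array([ 0.21905181, -0.47086135,  0.1206788 ]), 'moment': array([-0.01697582, -0.02141379,  0.01069238]), 'gripper_width': 0.08737226545403479}
scene camera_matrix [[495.54309883   0.         314.40937969]
 [  0.         495.54309883 193.08850188]
 [  0.           0.           1.        ]]
scene camera_from_world [[ 0.24219426  0.96999488  0.02125748 -0.14140074]
 [ 0.60450319 -0.13372622 -0.78529815 -0.29920361]
 [-0.7588925   0.20304491 -0.61875272  1.68925359]
 [ 0.          0.          0.          1.        ]]
side camera_matrix [[400.19406358   0.         315.58255604]
 [  0.         400.19406358 194.44151312]
 [  0.           0.           1.        ]]
side camera_from_world [[-0.97576578 -0.2188146   0.00114759  0.55544529]
 [-0.13158105  0.58255637 -0.80206889  0.15760737]
 [ 0.17483585 -0.78278238 -0.59723042  0.90070625]
 [ 0.          0.          0.          1.        ]]
wrist camera_matrix [[282.52667004   0.         321.08212022]
 [  0.         282.52667004 199.65483096]
 [  0.           0.           1.        ]]
wrist mount [[ 6.96202775e-05 -9.57638911e-01 -2.87971721e-01  7.79472919e-02]
 [ 9.99999997e-01  7.71134879e-05 -1.46771331e-05  3.56676959e-04]
 [ 3.62618975e-05 -2.87971719e-01  9.57638913e-01 -1.57024860e-01]
 [ 0.00000000e+00  0.00000000e+00  0.00000000e+00  1.00000000e+00]]
```

View pics/scene0.png

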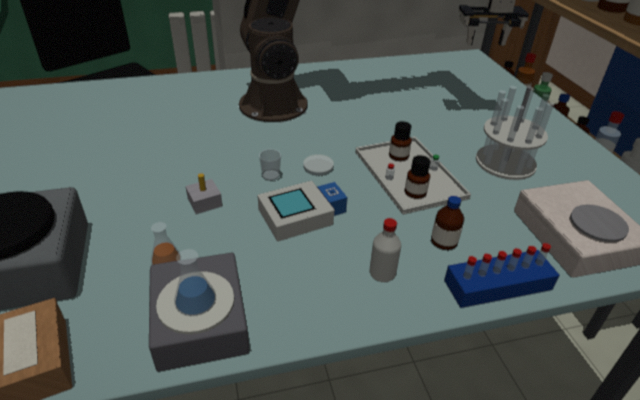

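View pics/side0.png

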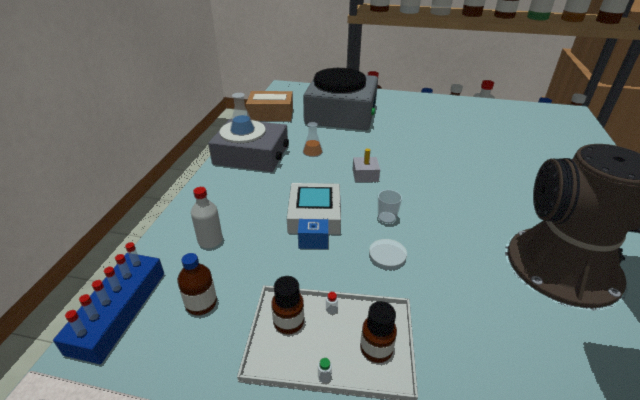

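View pics/wrist0.png

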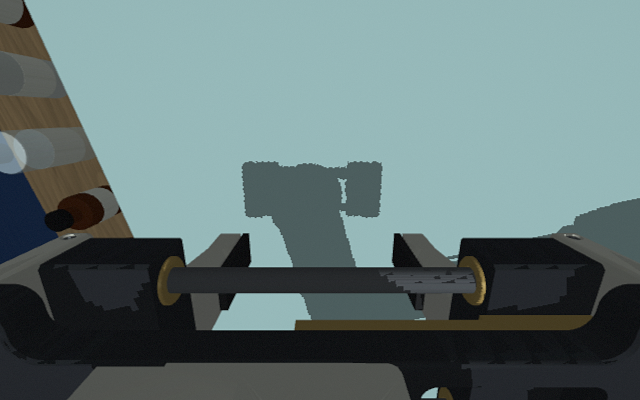

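The scene view shows the pin and block near (203,190), the reader near (300,208) with its terminal at (332,191), jars at (401,141) and (418,177). In the side view the pin is near (367,158), the terminal at (314,226), jars at (288,305) and (379,332). I'll enlarge these.

```bash
cat > h.py <<'E'
import numpy as np, cv2
from plant import sensors, viewer
from scipy.spatial.transform import Rotation as R
def cam(n):
    s=sensors.get_state(); c=viewer.capture(n)
    if n=="wrist":
        T=np.eye(4);T[:3,:3]=R.from_euler('xyz',s["eef_rot"],degrees=True).as_matrix();T[:3,3]=s["tcp_pos"]
        c["cw"]=np.linalg.inv(T@c["mount"])
    else: c["cw"]=c["camera_from_world"]
    c["P"]=c["camera_matrix"]@c["cw"][:3]
    np.savez(f"{n}.npz",P=c["P"],cw=c["cw"],K=c["camera_matrix"],img=c["img"])
    return c
def load(n): return dict(np.load(f"{n}.npz"))
def plane(c,uv,z):
    K=c["K"] if "K" in c else c["camera_matrix"]
    Ci=np.linalg.inv(c["cw"]); d=Ci[:3,:3]@np.linalg.inv(K)@[uv[0],uv[1],1]; o=Ci[:3,3]
    return o+d*(z-o[2])/d[2]
def tri(c1,a,c2,b):
    X=cv2.triangulatePoints(c1["P"],c2["P"],np.float64(a).reshape(2,1),np.float64(b).reshape(2,1))[:,0];return X[:3]/X[3]
def proj(c,X):
    p=c["P"]@np.append(X,1);return p[:2]/p[2]
def crop(c,x0,y0,w,h,s,name):
    im=cv2.resize(np.ascontiguousarray(c["img"][y0:y0+h,x0:x0+w,::-1]),None,fx=s,fy=s,interpolation=cv2.INTER_CUBIC)
    step=10
    for x in range((x0//step+1)*step,x0+w,step): 
        cv2.line(im,((x-x0)*s,0),((x-x0)*s,6),(0,0,255),1)
        if x%20==0: cv2.putText(im,str(x),((x-x0)*s-10,16),0,.35,(0,0,255),1)
    for y in range((y0//step+1)*step,y0+h,step):
        cv2.line(im,(0,(y-y0)*s),(6,(y-y0)*s),(0,0,255),1)
        if y%20==0: cv2.putText(im,str(y),(8,(y-y0)*s+4),0,.35,(0,0,255),1)
    cv2.imwrite(f"pics/{name}.png",im)
E
python3 - <<'E'
from h import *
a=cam("scene");b=cam("side")
crop(a,180,140,180,110,4,"s1");crop(a,340,110,140,110,5,"s2")
crop(b,280,130,140,140,4,"d1");crop(b,240,260,190,135,4,"d2")
E
```

```text
(no output)
```

View pics/s1.png

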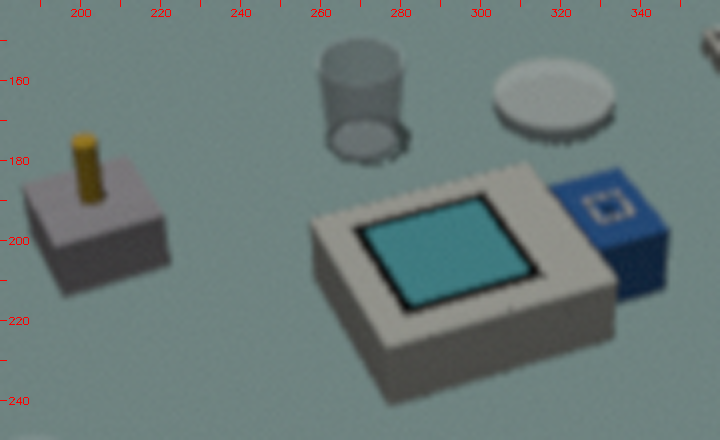

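View pics/s2.png

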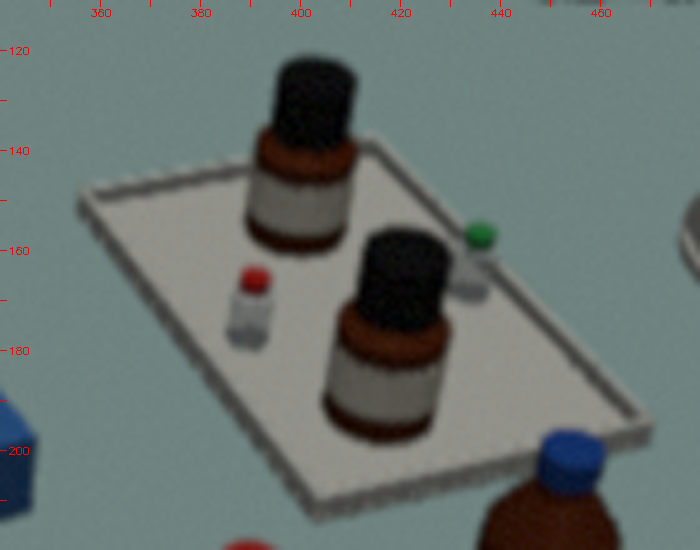

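View pics/d1.png

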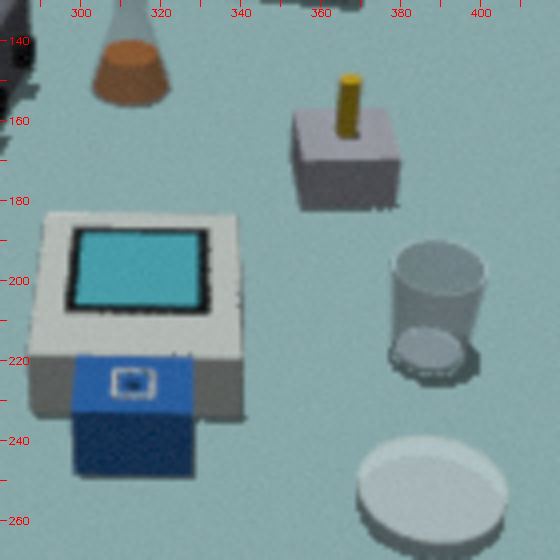

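View pics/d2.png

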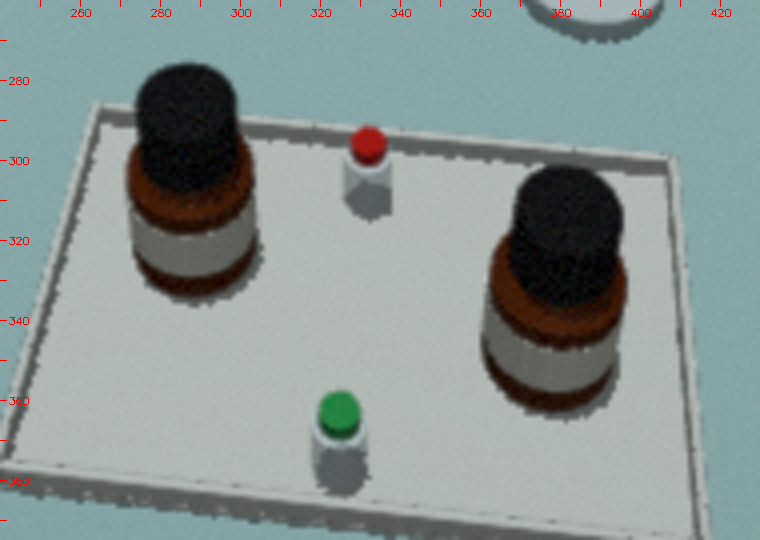

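Run:
```python
from h import *
a=load("scene");b=load("side")
np.set_printoptions(precision=4,suppress=True)
def both(n,p,q,z):
    X=tri(a,p,b,q);print(n,X,plane(a,p,z)[:2],plane(b,q,z)[:2])
both("pin top",(201.2,175),(367.5,149.75),.042+.046)
both("terminal",(332.2,191.5),(313.3,225.8),.05)
both("jarN(near)",(403.4,124.2),(382,308.7),.11)
both("jarF(far)",(421.4,158.6),(286.5,282.5),.11)
S=[(357,229),(485,195),(540,272),(408,312)]
D=[(208,229),(209,312),(67,310),(78,229)]
w=[];
for s,d in zip(S,D):
    p=(180+s[0]/4,140+s[1]/4);q=(280+d[0]/4,130+d[1]/4)
    both("win",p,q,.05); w.append((plane(a,p,.05)+plane(b,q,.05))/2)
print(np.mean(w,0))
# vials cap tops
both("red",(391,165.5),(332,295),.044+.005);both("green",(436,156.5),(325,362),.049)
both("beaker top",(270,156),(388.5,197),.07)
# tray corners scene / side
both("tray1",(356.5,149),(408,299.5),.018);both("tray2",(403,211),(264.5,286),.018)
```

```text
pin top [ 0.4765 -0.2624  0.0868] [ 0.4776 -0.2625] [ 0.4766 -0.2592]
terminal [0.5636 0.0499 0.0494] [0.5643 0.0497] [0.5634 0.0506]
jarN(near) [0.3898 0.3015 0.1136] [0.3855 0.3046] [0.3887 0.2972]
jarF(far) [0.5599 0.2815 0.1135] [0.556  0.2843] [0.5604 0.2778]
win [ 0.5506 -0.1081  0.0494] [ 0.553  -0.1077] [ 0.5497 -0.11  ]
win [ 0.5338 -0.0235  0.0488] [ 0.5367 -0.0234] [ 0.5328 -0.0242]
win [ 0.618  -0.0078  0.0501] [ 0.6173 -0.008 ] [ 0.6183 -0.0069]
win [ 0.6338 -0.092   0.0487] [ 0.6358 -0.0921] [ 0.6331 -0.0912]
[ 0.5846 -0.0579  0.05  ]
red [0.4843 0.2371 0.0469] [0.4877 0.2359] [0.4835 0.2381]
green [0.4699 0.3759 0.0469] [0.4734 0.3745] [0.469  0.3764]
beaker top [ 0.401  -0.0781  0.0669] [ 0.4046 -0.079 ] [ 0.4015 -0.0727]
tray1 [0.3378 0.1885 0.0135] [0.3456 0.1864] [0.3372 0.1907]
tray2 [0.6312 0.2169 0.0113] [0.6395 0.2135] [0.6279 0.2208]
```

Run:
```python
from h import *
a=load("scene");b=load("side")
np.set_printoptions(precision=3,suppress=True)
for n,p,q in [("white",(390,224),(201,192)),("amber",(454.5,202),(190,259)),("dish",(318,164),(388,252)),("flask",(159,228),(313,125)),("testtubes near end",(547,246),(132,247))]:
    print(n,tri(a,p,b,q))
```

```text
white [0.806 0.1   0.143]
amber [0.748 0.276 0.124]
dish [0.387 0.059 0.012]
flask [ 0.659 -0.363  0.094]
testtubes near end [0.907 0.339 0.149]
```

```bash
python3 -m handwheel '[27,-26,3,0,0,0,27,-26,3,0,0,0,27,-26,3,0,0,0,27,-26,3,0,0,0,27,-26,3,0,0,0,27,-26,3,0,0,0,27,-26,3,0,0,0,27,-26,3,0,0,0]' 0 20
```

```text
time_s: 1.05
tcp_pos: [0.4264, 0.3943, 0.2567]
eef_rot: [180.0, -0.0, -13.3]
contact_force: [-0.5, -0.3, -0.4]
gripper_width: 0.0875
```

```bash
python3 -m handwheel '[8,-40,-2,0,0,0,8,-40,-2,0,0,0,8,-40,-2,0,0,0,8,-40,-2,0,0,0,8,-40,-2,0,0,0,8,-40,-2,0,0,0,8,-40,-2,0,0,0,8,-40,-2,0,0,0]'
python3 - <<'E'
from h import *
c=cam("wrist"); crop(c,0,0,640,400,1,"w1")
E
```

```text
time_s: 1.85
tcp_pos: [0.5041, 0.0034, 0.2376]
eef_rot: [-180.0, -0.1, -13.3]
contact_force: [1.6, 0.7, -0.7]
gripper_width: 0.088
```

View pics/w1.png

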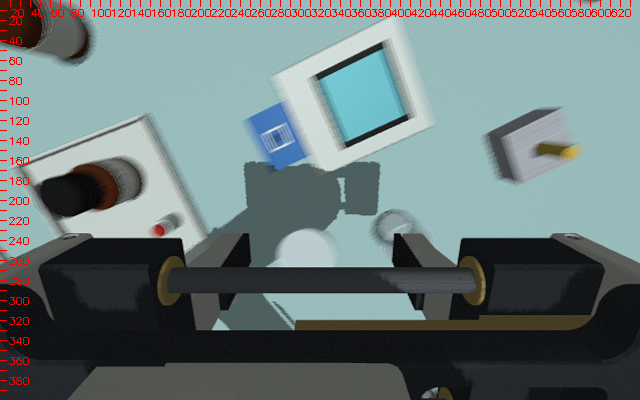

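```bash
python3 -m handwheel '[-9,-26,-4,0,0,0,-9,-26,-4,0,0,0,-9,-26,-4,0,0,0,-9,-26,-4,0,0,0,-9,-26,-4,0,0,0,-9,-26,-4,0,0,0,-9,-26,-4,0,0,0,-9,-26,-4,0,0,0]'
python3 - <<'E'
from h import *
c=cam("wrist"); crop(c,200,60,240,180,3,"w2")
print(sensors.get_state()["qd"], proj(c,[.4765,-.261,.088]))
E
```

```text
time_s: 2.7
tcp_pos: [0.4137, -0.2629, 0.1968]
eef_rot: [179.9, 0.0, -13.6]
contact_force: [0.8, -0.1, -0.6]
gripper_width: 0.0877
[ 1.48269236 -0.4359817   0.16929979  0.14674058 -0.07167978 -0.02990929] [302.37466707 134.40575995]
```

View pics/w2.png

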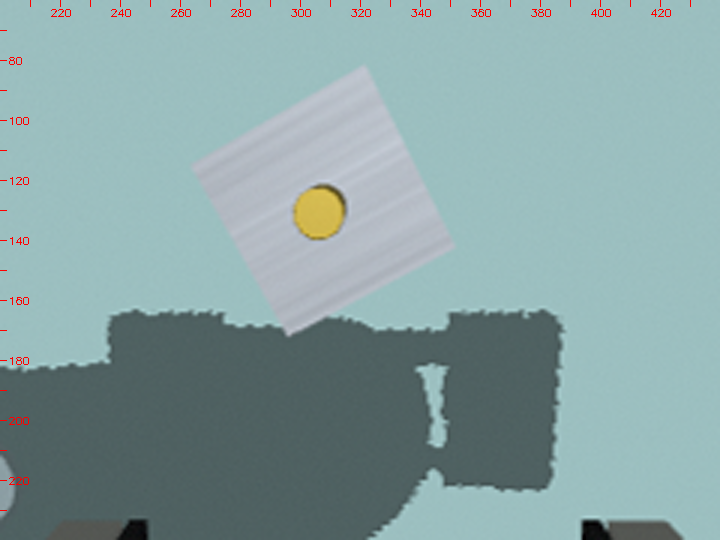

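Wrist view: the yellow grip top is centred at (306,131), and the block's top outlines it squarely.

Run:
```python
from h import *
c=load("wrist"); print(plane(c,(306.2,131),.088))
print(np.mean([plane(c,p,.042) for p in [(264.5,116),(321.5,82),(351.5,141.5),(296,171.5)]],0))
s=sensors.get_state();print(s["tcp_pos"],s["time_s"])
```

```text
[ 0.47861882 -0.26517591  0.088     ]
[ 0.47838512 -0.26522345  0.042     ]
[ 0.41416874 -0.26219037  0.19693659] 2.75
```

```bash
python3 -m handwheel '[4,-0.2,-2,0,0,0,6.4,-0.2,-5,0,0,0,6.4,-0.2,-8,0,0,0,6.4,-0.2,-11,0,0,0,6.4,-0.2,-13.5,0,0,0,6.4,-0.2,-14.3,0,0,0,6.4,-0.2,-14.3,0,0,0,6.4,-0.2,-14.3,0,0,0]'
python3 - <<'E'
from h import *
c=cam("wrist"); crop(c,180,180,280,160,3,"w3"); d=cam("side"); crop(d,330,110,80,80,7,"d3")
s=sensors.get_state();print(s["tcp_pos"],s["time_s"])
E
```

```text
time_s: 3.55
tcp_pos: [0.4793, -0.2639, 0.0552]
eef_rot: [179.9, -0.1, -13.5]
contact_force: [-0.2, -0.3, 0.1]
gripper_width: 0.0873
[ 0.47942586 -0.26417745  0.05555481] 3.65
```

View pics/w3.png

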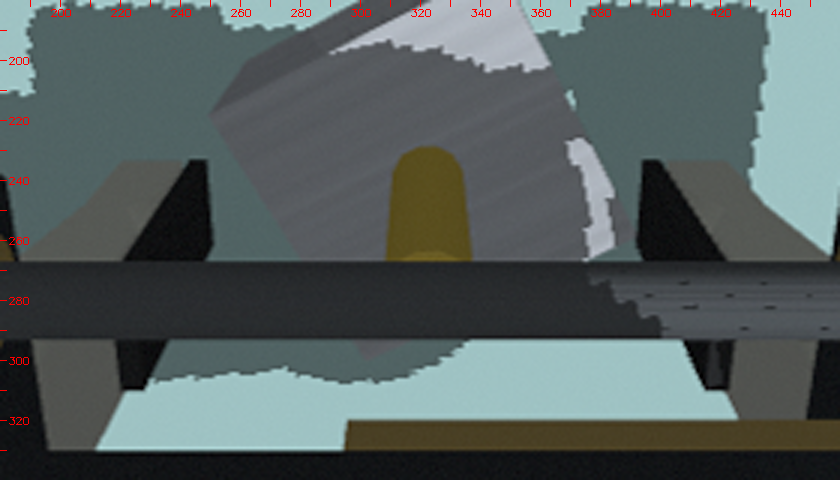

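View pics/d3.png

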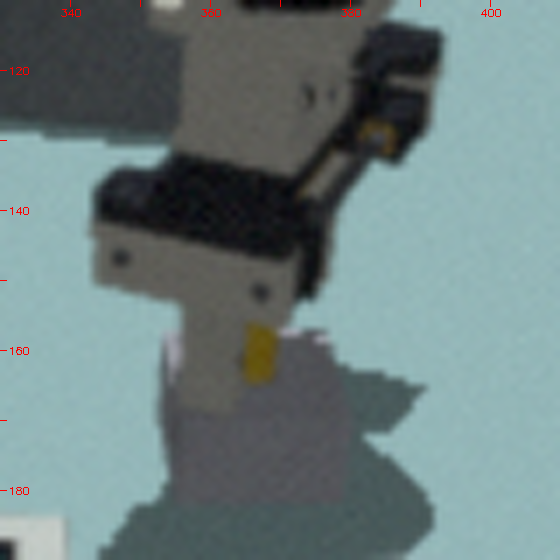

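The pin stands midway between the jaws (grip at x≈323, image centre 321). Closing on it.

```bash
python3 -m handwheel '[0,0,0,0,0,0,0,0,0,0,0,0,0,0,0,0,0,0,0,0,0,0,0,0,0,0,0,0,0,0,0,0,0,0,0,0,0,0,0,0,0,0]' 255 30
python3 - <<'E'
from h import *
c=cam("wrist"); crop(c,180,160,280,160,3,"w4")
s=sensors.get_state();print(s["tcp_pos"],s["time_s"],s["gripper_width"],s["contact_force"])
E
```

```text
time_s: 4.35
tcp_pos: [0.4794, -0.2642, 0.0555]
eef_rot: [179.9, -0.2, -13.5]
contact_force: [0.1, -0.1, -0.2]
gripper_width: 0.0372
[ 0.47937293 -0.2641925   0.05545332] 4.4 0.033248513744730396 [ 0.304411   -0.26130836  0.71523844]
```

View pics/w4.png

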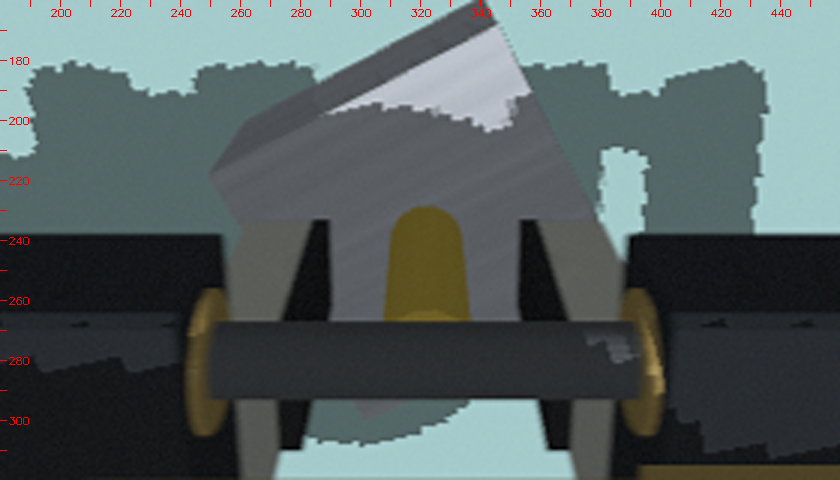

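Jaws are halfway shut and the pin is still centred; closing further.

```bash
python3 -m handwheel '[0,0,0,0,0,0,0,0,0,0,0,0,0,0,0,0,0,0,0,0,0,0,0,0,0,0,0,0,0,0]'
python3 - <<'E'
from h import *
c=cam("wrist"); crop(c,180,160,280,160,3,"w5")
s=sensors.get_state();print(s["tcp_pos"],s["time_s"],s["gripper_width"],s["contact_force"])
E
```

```text
time_s: 4.9
tcp_pos: [0.4793, -0.2642, 0.0554]
eef_rot: [179.9, -0.1, -13.5]
contact_force: [0.2, 0.6, -0.2]
gripper_width: 0.015
[ 0.47933446 -0.26417102  0.05541825] 4.95 0.01524757138722175 [ 0.46932963 -0.62895971 -0.27141423]
```

View pics/w5.png

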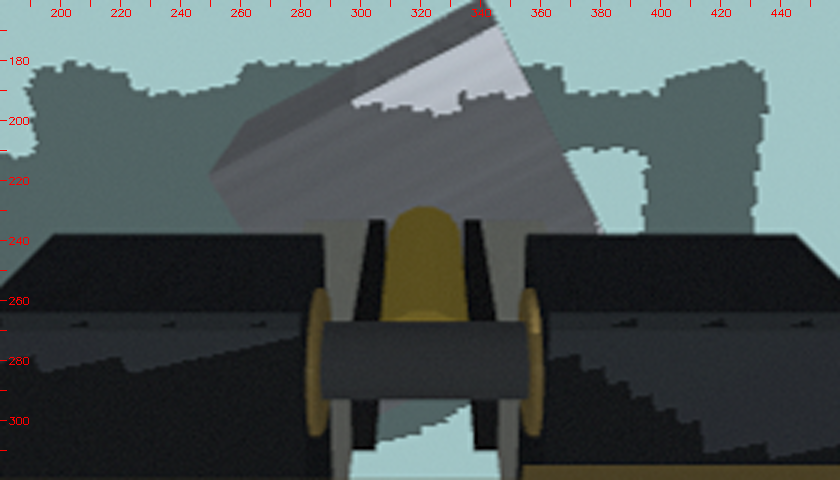

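```bash
python3 - <<'E'
from h import *
c=load("wrist"); p=plane(c,(180+425/3,160+206/3),.042)
s=sensors.get_state(); v=p-s["tcp_pos"]; y=np.radians(-13.5)
print(p, "tool x:",v[0]*np.cos(y)+v[1]*np.sin(y)-.008)
E
python3 -m handwheel '[0,0,2,0,0,0,0,0,4,0,0,0,0,0,6,0,0,0,0,0,8,0,0,0,0,0,10,0,0,0,0,0,10,0,0,0]'
python3 - <<'E'
from h import *
c=cam("wrist"); crop(c,180,160,280,160,3,"w6");a=cam("scene");crop(a,160,120,100,100,6,"s6");b=cam("side");crop(b,320,80,100,100,6,"d6")
s=sensors.get_state();print(s["tcp_pos"],s["time_s"],s["gripper_width"],s["contact_force"])
E
```

```text
[ 0.48599546 -0.26656257  0.042     ] tool x: -0.0009647520740670964
time_s: 5.55
tcp_pos: [0.481, -0.2647, 0.1583]
eef_rot: [179.9, -0.4, -13.5]
contact_force: [1.7, 0.0, -0.8]
gripper_width: 0.0154
[ 0.47892147 -0.26397444  0.15490289] 5.7 0.015101419236030603 [ 0.10767906 -0.47162493 -0.3845441 ]
```

View pics/w6.png

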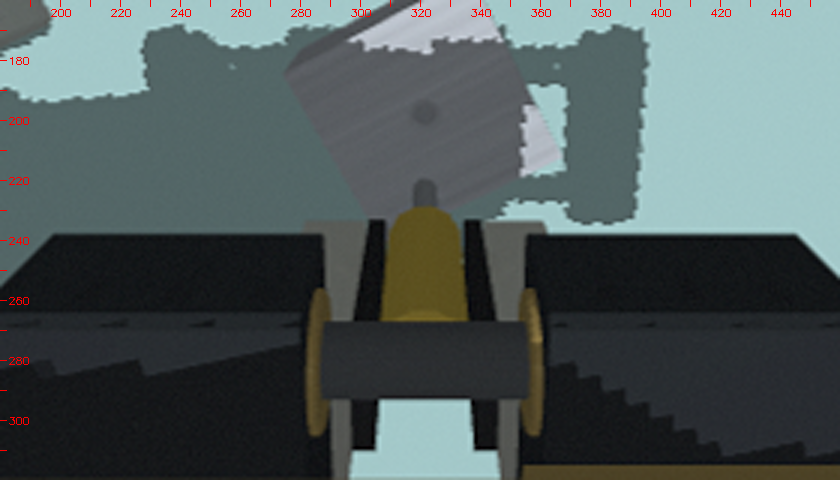

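View pics/s6.png

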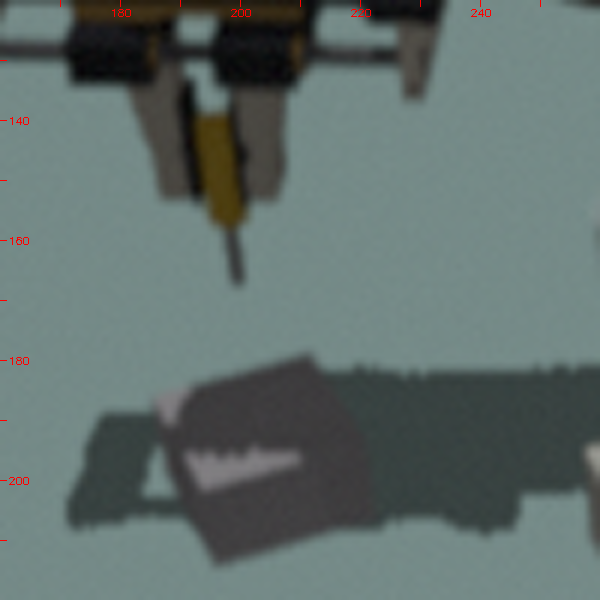

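View pics/d6.png

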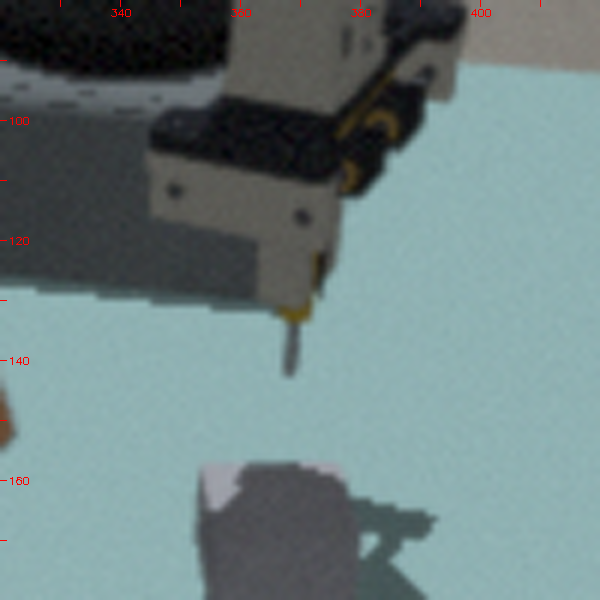

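Pin held upright (shaft at (321,225) in the wrist view), and the block's hole is seen straight below at (321.7,197.3): that is my alignment reference. Next, over the terminal at the same relative height.

```bash
python3 -m handwheel '[1.4,5,0.8,0,0,0,2.8,9.7,0.8,0,0,0,4.2,14.4,0.8,0,0,0,5.6,19,0.8,0,0,0,7,24,0.8,0,0,0,8.4,28.5,0.8,0,0,0,8.4,31.3,0.8,0,0,0,8.4,31.3,0.8,0,0,0]' && python3 -m handwheel '[0,0,0,0,0,0]'
python3 - <<'E'
from h import *
w=load("wrist")
c=cam("wrist"); crop(c,180,160,280,160,3,"w7")
s=sensors.get_state();print(s["tcp_pos"],s["eef_rot"],s["time_s"],s["gripper_width"],s["contact_force"])
print("ref hole",plane(w,(321.7,197.3),.042))
E
```

```text
time_s: 6.5
tcp_pos: [0.5627, 0.0522, 0.1614]
eef_rot: [179.8, -0.0, -13.3]
contact_force: [-0.1, -0.3, -0.3]
gripper_width: 0.0153
time_s: 6.6
tcp_pos: [0.5621, 0.0526, 0.1602]
eef_rot: [179.8, 0.1, -13.2]
contact_force: [0.1, -0.8, -1.0]
gripper_width: 0.0149
[0.56203579 0.05227294 0.16009057] [ 1.79780416e+02  9.30300331e-02 -1.32884137e+01] 6.65 0.015435288421922062 [-0.11961521  0.25107279 -0.9083821 ]
ref hole [ 0.47982569 -0.26571175  0.042     ]
```

View pics/w7.png

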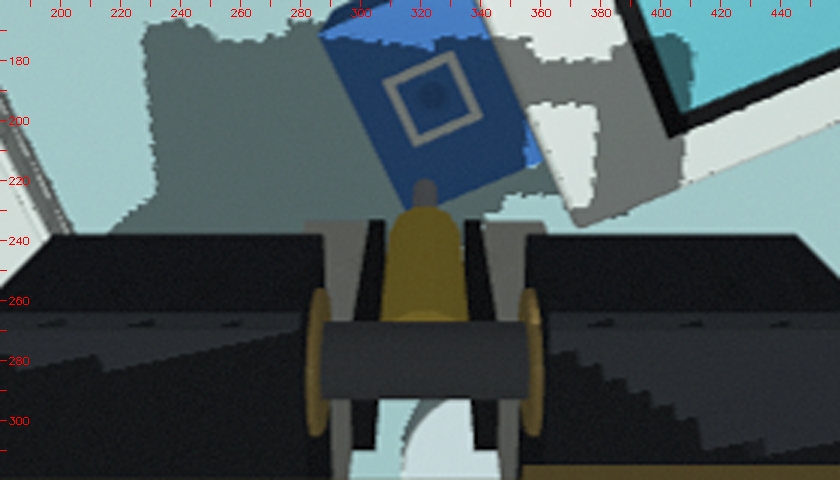

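Run:
```python
from h import *
w=load("wrist")
h=plane(w,(324,192.7),.05);print(h)
s=sensors.get_state();t=s["tcp_pos"];print(t, (h-t)*100)
q=[(308,187.5),(330,177.7),(340.7,198.5),(319,208.3)]
print(np.mean([plane(w,p,.05) for p in q],0))
```

```text
[0.56569592 0.04800613 0.05      ]
[0.56203579 0.05227294 0.16009057] [  0.36601298  -0.42668036 -11.00905708]
[0.56516235 0.04769678 0.05      ]
```

```bash
python3 -m handwheel '[0.3,-0.3,-2,0,0,0,0.3,-0.3,-4,0,0,0,0.3,-0.3,-5.4,0,0,0,0.3,-0.3,-5.4,0,0,0,0.3,-0.3,-5.4,0,0,0,0.3,-0.3,-5.4,0,0,0]'
python3 - <<'E'
from h import *
c=cam("wrist"); crop(c,200,120,240,140,3,"w8");a=cam("scene");crop(a,300,150,70,70,8,"s8");b=cam("side");crop(b,280,180,70,70,8,"d8")
s=sensors.get_state();print(s["tcp_pos"],s["eef_rot"],s["time_s"],s["gripper_width"],s["contact_force"])
E
```

```text
time_s: 7.25
tcp_pos: [0.5656, 0.0489, 0.107]
eef_rot: [179.8, 0.0, -13.3]
contact_force: [-0.0, 0.2, 0.3]
gripper_width: 0.0152
[0.56546966 0.04930868 0.10693649] [ 1.79827330e+02  2.55873579e-02 -1.32931724e+01] 7.4 0.015271563816279036 [ 0.45412078  0.21962833 -0.51119147]
```

View pics/w8.png

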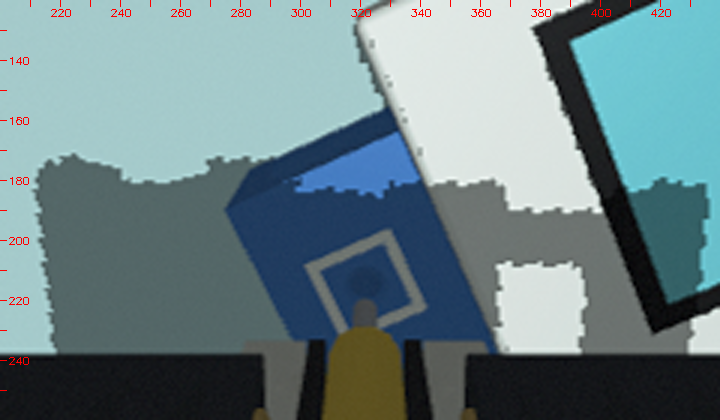

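View pics/s8.png

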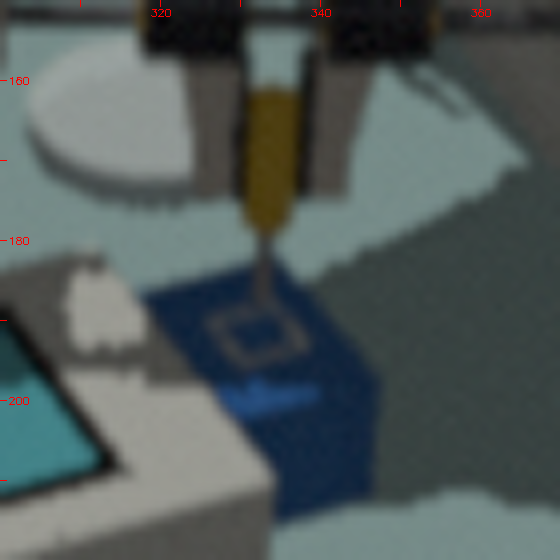

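View pics/d8.png

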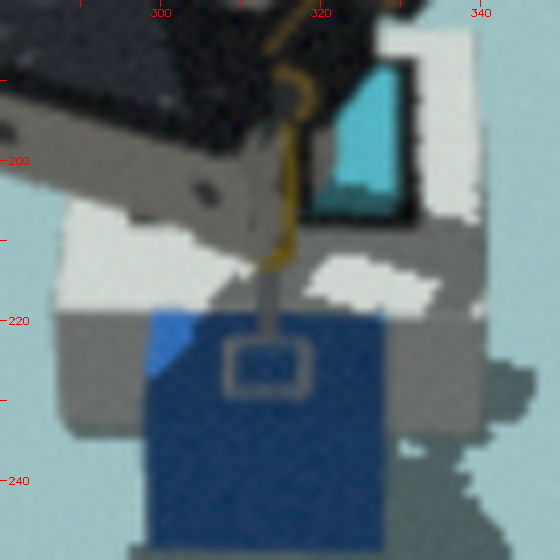

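Run:
```python
from h import *
a=load("scene");b=load("side");w=load("wrist")
t=tri(a,(332.9,188.1),b,(313.4,222.4));h=tri(a,(332.4,191.6),b,(313.5,226))
print(t,h,(h-t)*1000)
for c,p in((a,(332.9,188.1)),(b,(313.4,222.4))):
    print(plane(c,p,.0616))
for c,p in((a,(332.4,191.6)),(b,(313.5,226))):
    print(plane(c,p,.05))
print("wrist hole",plane(w,(200+366/3,120+280/3),.05))
# tip expected pixel in scene/side if above hole by 11.6mm
```

```text
[0.56345537 0.05099591 0.06019756] [0.56322078 0.05038405 0.04891641] [ -0.23459189  -0.61185567 -11.28114514]
[0.5656532  0.05058707 0.0616    ]
[0.56282098 0.05192118 0.0616    ]
[0.56482407 0.05005478 0.05      ]
[0.56277597 0.05118677 0.05      ]
wrist hole [0.56733299 0.04721035 0.05      ]
```

Tip and hole agree to about 0.6 mm in both fixed views (tip (332.9,188.1) over square centre (332.4,191.6); side (313.4,222.4) over (313.5,226)). Going in.

```bash
python3 -m handwheel '[0.04,-0.06,-0.5,0,0,0,0.04,-0.06,-1,0,0,0,0.04,-0.06,-1.5,0,0,0,0.04,-0.06,-2,0,0,0,0.04,-0.06,-2.5,0,0,0,0.04,-0.06,-2.5,0,0,0]'
```

```text
time_s: 8.0
tcp_pos: [0.5654, 0.0485, 0.0809]
eef_rot: [179.8, 0.1, -13.3]
contact_force: [0.6, 0.2, -0.8]
gripper_width: 0.0155
```

```bash
python3 -m handwheel '[0,0,-0.5,0,0,0,0,0,-1,0,0,0,0,0,-1.4,0,0,0,0,0,-1.7,0,0,0,0,0,-1.9,0,0,0,0,0,-1.9,0,0,0]'
```

```text
time_s: 8.6
tcp_pos: [0.5655, 0.0485, 0.0633]
eef_rot: [179.8, 0.1, -13.3]
contact_force: [-4.5, -0.9, 13.0]
gripper_width: 0.0153
```

```bash
python3 -m handwheel '[0,0,-0.2,0,0,0,0,0,-0.2,0,0,0]'
python3 - <<'E'
from h import *
a=cam("scene");crop(a,300,150,70,70,8,"s9");b=cam("side");crop(b,280,180,70,70,8,"d9")
s=sensors.get_state();print(s["tcp_pos"],s["eef_rot"],s["time_s"],s["gripper_width"],s["contact_force"])
E
```

```text
time_s: 8.8
tcp_pos: [0.5656, 0.0484, 0.0632]
eef_rot: [179.8, 0.0, -13.2]
contact_force: [-7.5, 0.0, 17.6]
gripper_width: 0.0155
[0.56556479 0.04843929 0.06320517] [ 1.79770158e+02  1.30123641e-02 -1.32180949e+01] 8.9 0.014967634882363278 [-6.80386006  0.46425374 18.01567011]
```

View pics/s9.png

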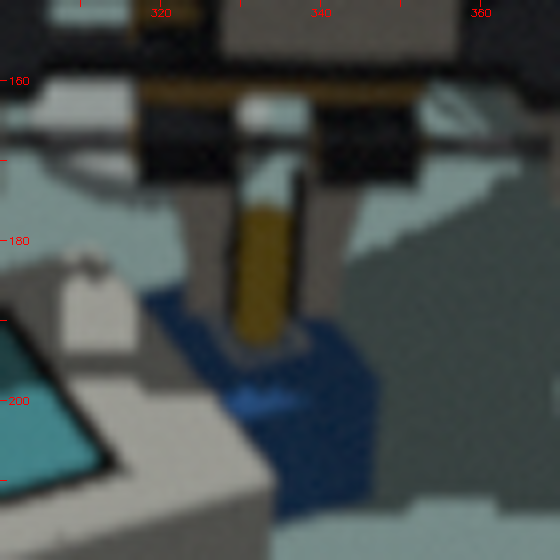

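View pics/d9.png

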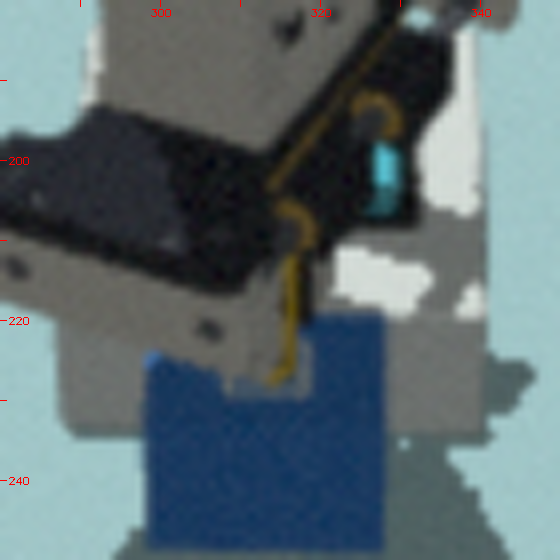

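The grip's underside sits on the block at (332,193) inside the white square; 18 N upward force. Releasing.

```bash
python3 -m handwheel '[0,0,0,0,0,0,0,0,0,0,0,0,0,0,0,0,0,0,0,0,0,0,0,0,0,0,0,0,0,0]' 0 && python3 -m handwheel '[0,0,2,0,0,0,0,0,5,0,0,0,0,0,9,0,0,0,0,0,13,0,0,0,-2,4,15,0,0,0,-2,8,15,0,0,0,-2,12,15,0,0,0]'
python3 - <<'E'
from h import *
a=cam("scene");crop(a,300,150,70,70,6,"s10");b=cam("side");crop(b,280,180,70,70,6,"d10");w=cam("wrist");crop(w,0,0,640,400,1,"w10")
s=sensors.get_state();print(s["tcp_pos"],s["eef_rot"],s["time_s"],s["gripper_width"],s["contact_force"])
E
```

```text
time_s: 9.4
tcp_pos: [0.5655, 0.0484, 0.0629]
eef_rot: [179.8, 0.0, -13.2]
contact_force: [1.0, 0.3, -0.5]
gripper_width: 0.0497
time_s: 10.1
tcp_pos: [0.5454, 0.1696, 0.2143]
eef_rot: [179.9, -0.1, -13.3]
contact_force: [1.0, 0.8, 0.0]
gripper_width: 0.0872
[0.54528174 0.17039653 0.2125998 ] [ 1.79751354e+02  4.80127258e-02 -1.30628118e+01] 10.25 0.08747368147431678 [-0.82523236 -0.0337535  -0.36678257]
```

View pics/s10.png

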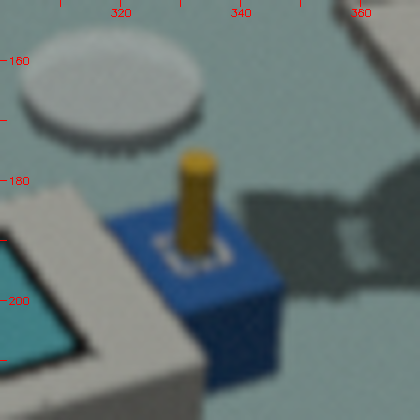

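View pics/d10.png

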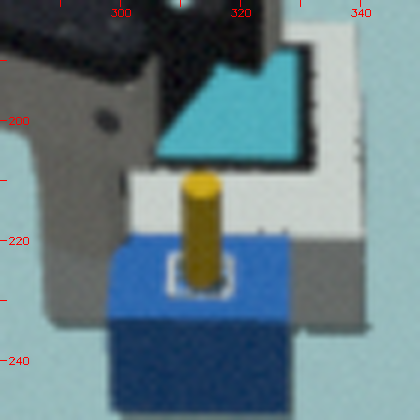

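View pics/w10.png

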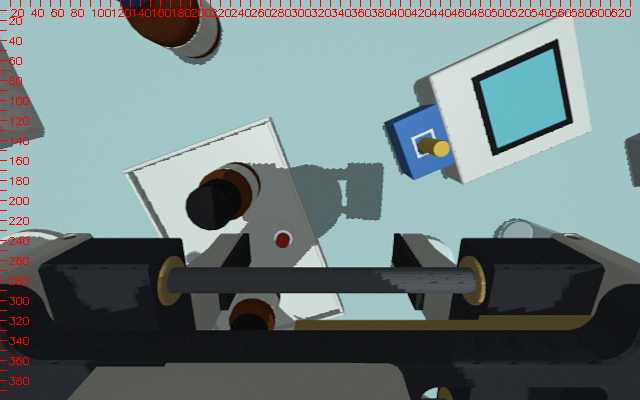

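The pin stands upright and seated at (332,187) scene / (313,218) side, with the jaws clear. The wrist view shows the far jar's cap top at about (213,203).

Run:
```python
from h import *
w=load("wrist")
print("far",plane(w,(213,203),.11),"pin",plane(w,(441,148.5),.096))
q=[(473,79),(556.5,40),(574,122),(494,154.5)]
print("win",np.mean([plane(w,p,.05) for p in q],0))
crop(w,160,130,160,130,5,"w10b")
```

```text
far [0.56553526 0.27360221 0.11      ] pin [0.56503364 0.04848023 0.096     ]
win [ 0.58626641 -0.06162106  0.05      ]
```

View pics/w10b.png

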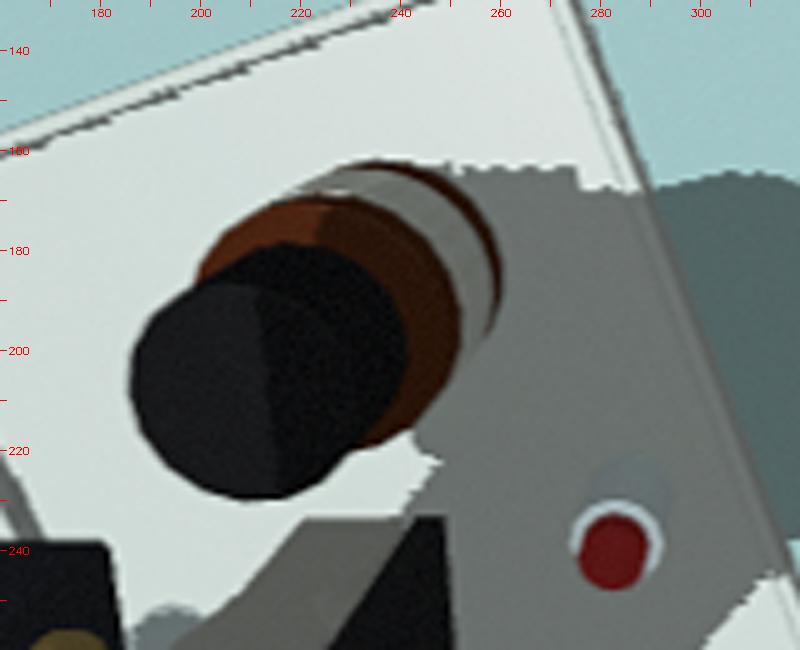

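Run:
```python
from h import *
w=load("wrist")
f=plane(w,(210,208.2),.11);t=sensors.get_state()["tcp_pos"];print("far",f,t)
```

```text
far [0.56118365 0.27818382 0.11      ] [0.54528174 0.17039653 0.2125998 ]
```

```bash
python3 -m handwheel '[0.8,5,-2,0,0,0,1.6,9.5,-3,0,0,0,1.6,10.9,-5,0,0,0,1.6,10.9,-8,0,0,0,1.6,10.9,-11,0,0,0,1.6,10.9,-13,0,0,0,1.6,10.9,-13.3,0,0,0,1.6,10.9,-13.3,0,0,0]'
python3 - <<'E'
from h import *
w=cam("wrist");crop(w,180,160,280,160,3,"w11")
s=sensors.get_state();print(s["tcp_pos"],s["eef_rot"],s["time_s"],s["gripper_width"],s["contact_force"])
E
```

```text
time_s: 11.05
tcp_pos: [0.5613, 0.2786, 0.0793]
eef_rot: [179.7, 0.1, -13.1]
contact_force: [0.2, -0.3, 0.1]
gripper_width: 0.0875
[0.561868   0.27915675 0.08032076] [ 1.79760525e+02  1.60931437e-02 -1.30743118e+01] 11.1 0.08800488783693625 [-1.02394131 -0.11215095  0.60579478]
```

View pics/w11.png

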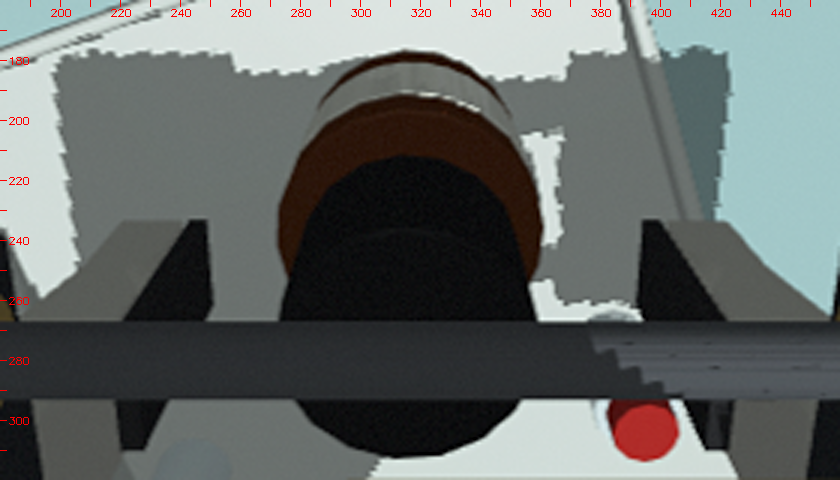

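```bash
python3 - <<'E'
from h import *
w=load("wrist")
for p in [(316,312.7),(316,236)]: print(plane(w,p,.11))
print((plane(w,(316,312.7),.11)+plane(w,(316,236),.11))/2-sensors.get_state()["tcp_pos"])
E
python3 -m handwheel '[0.05,0.2,-0.1,0,0,0,0.05,0.2,-0.1,0,0,0,0.05,0.2,-0.1,0,0,0,0.05,0.2,-0.1,0,0,0,0.05,0.2,-0.1,0,0,0,0.05,0.2,-0.1,0,0,0,0.05,0.2,-0.1,0,0,0,0.05,0.2,-0.1,0,0,0]' 255 35
```

```text
[0.53986577 0.28618983 0.11      ]
[0.58290973 0.27595249 0.11      ]
[-0.00048025  0.00191441  0.02967924]
time_s: 11.9
tcp_pos: [0.5624, 0.2812, 0.0794]
eef_rot: [179.8, 0.0, -13.1]
contact_force: [-0.1, 0.5, 1.1]
gripper_width: 0.0454
```

```bash
python3 -m handwheel '[0,0,0,0,0,0,0,0,0,0,0,0,0,0,1.5,0,0,0,0,0,3,0,0,0,0,0,5,0,0,0,0,0,7,0,0,0,0,0,9,0,0,0,0,0,10,0,0,0]' 255 40; for i in 1 2 3; do python3 -m handwheel '[0,0,0,0,0,0]'; done
python3 - <<'E'
from h import *
s=sensors.get_state();print(s["contact_force"],s["joint_torque"])
w=cam("wrist");crop(w,180,160,280,160,3,"w12");a=cam("scene");crop(a,340,60,160,160,4,"s12")
for i in range(2):
    s=sensors.get_state();print(s["tcp_pos"],s["eef_rot"],s["time_s"],s["gripper_width"],s["contact_force"],s["moment"]);cam("side")
b=load("side");crop(b,200,200,240,190,3,"d12")
E
```

```text
time_s: 12.7
tcp_pos: [0.5627, 0.2814, 0.1807]
eef_rot: [179.8, -0.0, -13.1]
contact_force: [0.5, 0.7, -2.6]
gripper_width: 0.0451
time_s: 12.8
tcp_pos: [0.563, 0.2818, 0.1816]
eef_rot: [179.9, -0.1, -13.1]
contact_force: [0.1, 0.7, -3.0]
gripper_width: 0.0451
time_s: 12.9
tcp_pos: [0.5625, 0.2815, 0.1806]
eef_rot: [179.9, -0.0, -13.1]
contact_force: [0.2, -0.1, -2.9]
gripper_width: 0.0454
time_s: 13.0
tcp_pos: [0.562, 0.2812, 0.1794]
eef_rot: [179.8, 0.0, -13.1]
contact_force: [1.1, 0.3, -3.6]
gripper_width: 0.0454
[ 1.1330359   0.27970641 -3.64340398] [-3.47126501e-03 -5.56476510e+01  2.91375124e+01  7.09819973e+00
  3.63657984e-02 -1.48735085e-04]
[0.56188673 0.28114774 0.17924589] [ 1.79784078e+02  5.97798227e-02 -1.30989541e+01] 13.1 0.04530530942526474 [-0.39262134  0.9619977  -2.5744207 ] [-0.05463911 -0.01266868 -0.04166956]
[0.56202702 0.28124989 0.17945169] [ 1.79792583e+02  4.51478140e-02 -1.30906998e+01] 13.15 0.045344441893799846 [-0.118412    0.11684178 -2.22068746] [ 0.04690519 -0.00767617 -0.02169924]
```

View pics/s12.png

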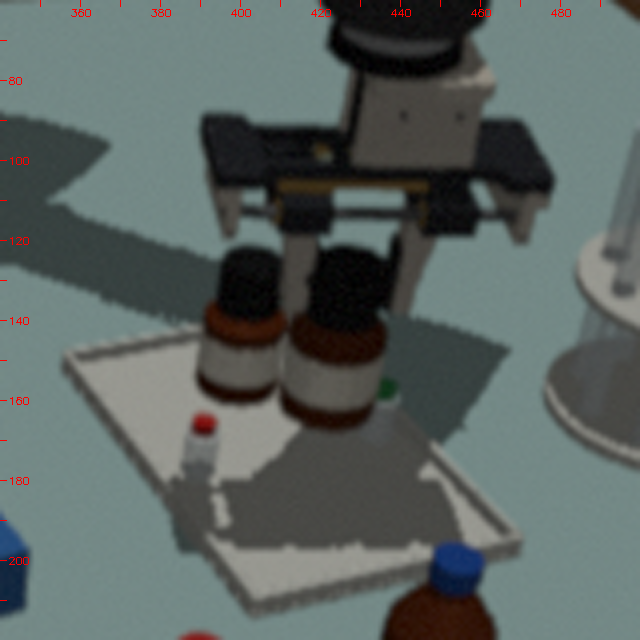

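View pics/d12.png

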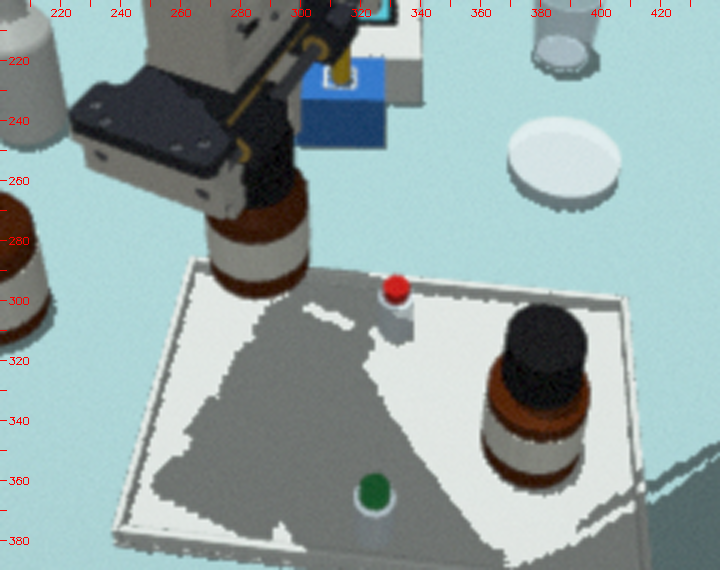

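The jar is lifted clear and upright (scene (333,165), side (258,295)). Mean force is about −2.8 N, so ~0.29 kg: this far one is the lighter. Setting it back.

```bash
python3 -m handwheel '[0,0,-3,0,0,0,0,0,-6,0,0,0,0,0,-8.5,0,0,0,0,0,-9.3,0,0,0,0,0,-9.7,0,0,0,0,0,-9.9,0,0,0,0,0,-10,0,0,0,0,0,-10,0,0,0]'
```

```text
time_s: 14.0
tcp_pos: [0.5627, 0.2817, 0.0807]
eef_rot: [179.9, -0.0, -13.1]
contact_force: [-0.5, -1.5, -1.1]
gripper_width: 0.0457
```

```bash
python3 -m handwheel '[0,0,-0.1,0,0,0,0,0,-0.15,0,0,0,0,0,-0.15,0,0,0]';python3 -m handwheel '[0,0,0,0,0,0]'
```

```text
time_s: 14.3
tcp_pos: [0.5627, 0.2818, 0.0795]
eef_rot: [179.9, -0.0, -13.1]
contact_force: [0.6, -0.3, -2.8]
gripper_width: 0.0456
time_s: 14.4
tcp_pos: [0.5628, 0.2818, 0.0796]
eef_rot: [179.9, -0.0, -13.1]
contact_force: [-0.3, 0.4, -3.3]
gripper_width: 0.0458
```

Still hanging; going down a little more.

```bash
python3 -m handwheel '[0,0,-0.1,0,0,0,0,0,-0.1,0,0,0]';python3 -m handwheel '[0,0,-0.05,0,0,0,0,0,-0.1,0,0,0,0,0,-0.1,0,0,0]'
```

```text
time_s: 14.6
tcp_pos: [0.563, 0.2819, 0.0794]
eef_rot: [179.9, -0.1, -13.1]
contact_force: [-0.6, -0.5, 4.1]
gripper_width: 0.0455
time_s: 14.9
tcp_pos: [0.5631, 0.2819, 0.0794]
eef_rot: [179.9, -0.1, -13.0]
contact_force: [-2.7, -0.5, 9.0]
gripper_width: 0.0452
```

```bash
python3 -m handwheel '[0,0,0,0,0,0,0,0,0,0,0,0,0,0,0,0,0,0,0,0,0,0,0,0,0,0,0,0,0,0,0,0,0,0,0,0,0,0,0,0,0,0]' 0 && python3 -m handwheel '[0,0,3,0,0,0,0,0,7,0,0,0,-3,0,11,0,0,0,-8,0,13,0,0,0,-13,1,13,0,0,0,-18,1.5,13,0,0,0,-18,1.5,13,0,0,0,-18,1.5,13,0,0,0]'
python3 - <<'E'
from h import *
w=cam("wrist");crop(w,0,0,640,400,1,"w13");a=cam("scene");crop(a,340,60,160,160,4,"s13");b=cam("side");crop(b,200,200,240,190,3,"d13")
s=sensors.get_state();print(s["tcp_pos"],s["eef_rot"],s["time_s"],s["gripper_width"],s["contact_force"])
E
```

```text
time_s: 15.6
tcp_pos: [0.5631, 0.2819, 0.0793]
eef_rot: [179.9, -0.1, -13.0]
contact_force: [0.3, 1.0, 0.0]
gripper_width: 0.0869
time_s: 16.4
tcp_pos: [0.3822, 0.2974, 0.2102]
eef_rot: [-179.9, -0.2, -12.9]
contact_force: [0.8, 0.7, 0.6]
gripper_width: 0.0873
[0.38395325 0.29707077 0.20930239] [ 1.79936644e+02 -1.26371583e-01 -1.30730445e+01] 16.55 0.08786664038566984 [ 0.71160411 -0.67983542 -0.59897991]
```

View pics/s13.png

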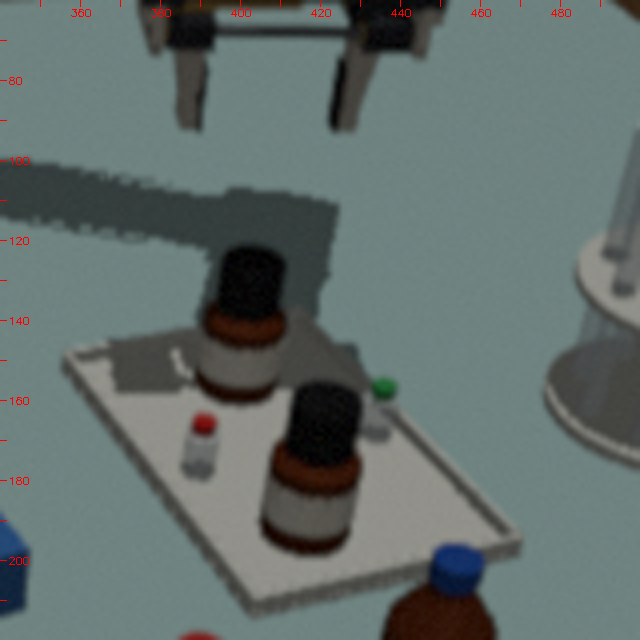

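View pics/d13.png

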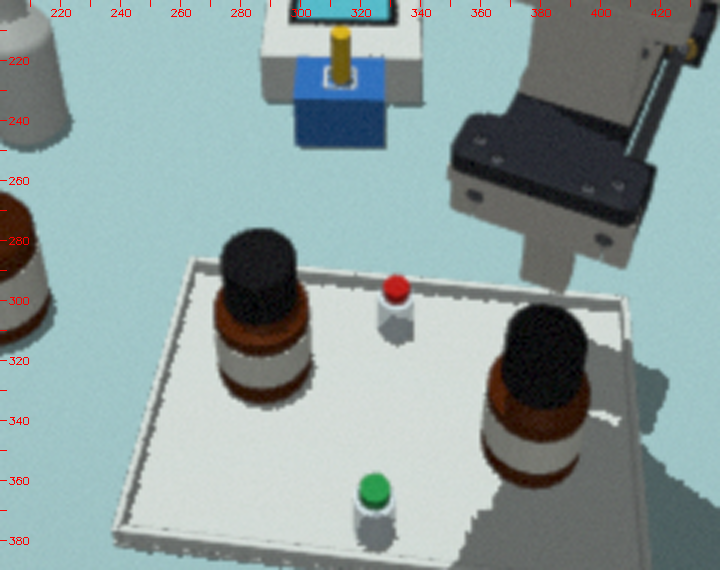

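View pics/w13.png

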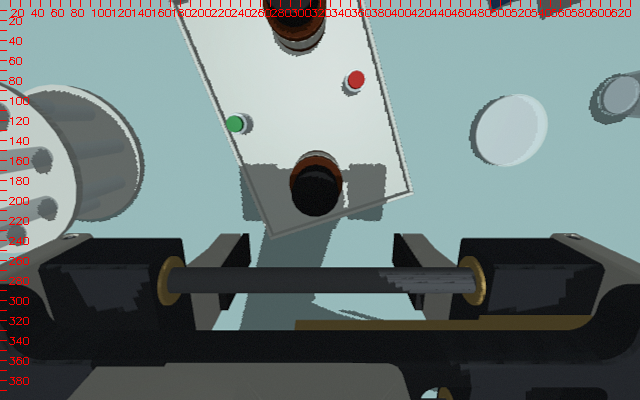

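The lighter jar stands upright back at (312,530→scene (308+..)) its old spot; vials unmoved. Next the near jar: cap top in the wrist view about (316,191).

Run:
```python
from h import *
w=load("wrist");a=load("scene")
f=plane(w,(316,191),.11);t=sensors.get_state()["tcp_pos"];print("near",f,t,(f-t)*100, "rack",plane(a,(507,162),0),plane(a,(478,158),0))
crop(w,260,130,120,110,6,"w13b")
```

```text
near [0.39233411 0.29976866 0.11      ] [0.38395325 0.29707077 0.20930239] [ 0.83808649  0.26978849 -9.93023871] rack [0.4788091 0.6068314 0.       ] [0.44161755 0.53320863 0.        ]
```

View pics/w13b.png

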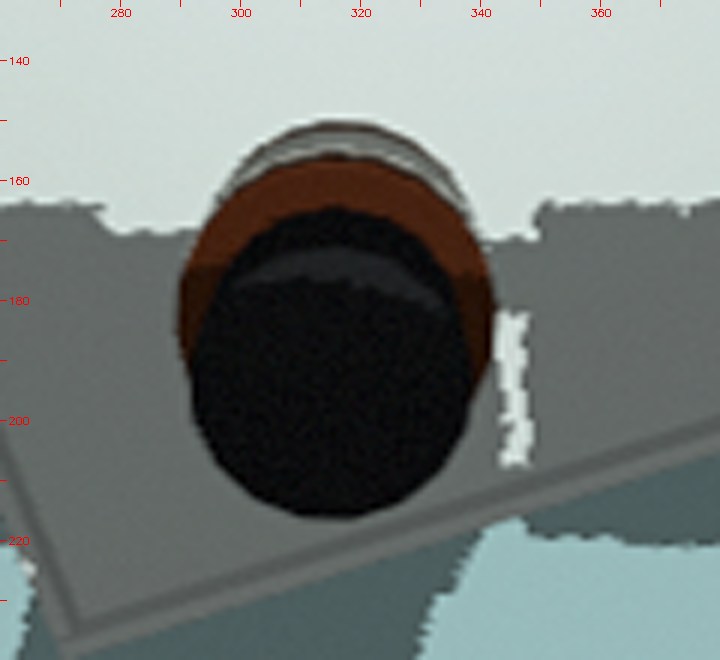

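```bash
python3 -m handwheel '[0.7,0.3,-3,0,0,0,0.7,0.3,-6,0,0,0,0.7,0.3,-9,0,0,0,0.7,0.3,-11.5,0,0,0,0.7,0.3,-12.8,0,0,0,0.7,0.3,-12.9,0,0,0,0.7,0.3,-12.9,0,0,0]'
python3 - <<'E'
from h import *
w=cam("wrist");crop(w,180,160,280,160,3,"w14")
s=sensors.get_state();print(s["tcp_pos"],s["eef_rot"],s["time_s"],s["gripper_width"],s["contact_force"])
E
```

```text
time_s: 17.25
tcp_pos: [0.3918, 0.2998, 0.08]
eef_rot: [179.9, -0.1, -13.1]
contact_force: [0.9, -0.2, 0.0]
gripper_width: 0.0875
[0.39187065 0.30020417 0.08059458] [ 1.79936641e+02 -1.44299686e-01 -1.31214700e+01] 17.3 0.08779286637127653 [-0.24743758  0.32264994  0.139976  ]
```

View pics/w14.png

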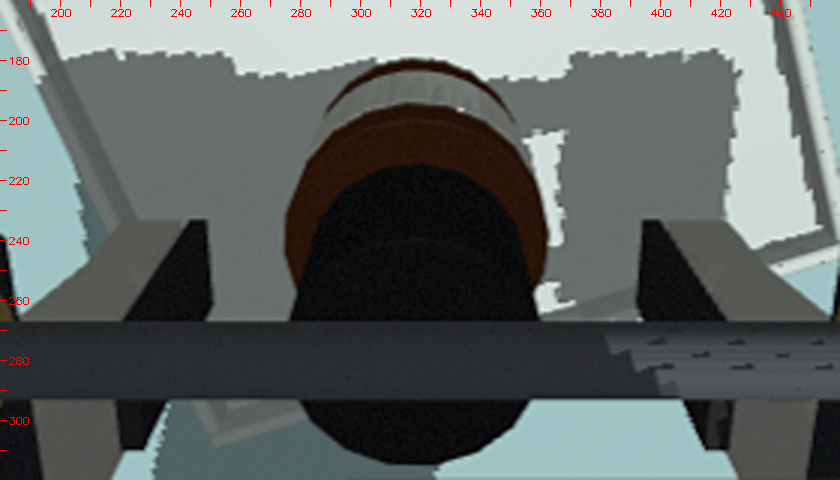

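The cap sits between the jaws, about 1.5 mm off centre (318 vs 321). Correcting while closing.

```bash
python3 -m handwheel '[-0.1,0.1,-0.1,0,0,0,-0.1,0.1,-0.1,0,0,0,-0.1,0.1,-0.1,0,0,0,-0.1,0.1,-0.1,0,0,0,-0.1,0.1,-0.1,0,0,0,-0.1,0.1,-0.1,0,0,0,-0.1,0.1,-0.1,0,0,0,-0.1,0.1,-0.1,0,0,0]' 255 50 && python3 -m handwheel '[0,0,0,0,0,0,0,0,0,0,0,0,0,0,1.5,0,0,0,0,0,3,0,0,0,0,0,5,0,0,0,0,0,7,0,0,0,0,0,9,0,0,0,0,0,11,0,0,0]'; for i in 1 2 3 4; do python3 -m handwheel '[0,0,0,0,0,0]'; done
```

```text
time_s: 18.1
tcp_pos: [0.391, 0.3015, 0.0797]
eef_rot: [180.0, -0.2, -13.1]
contact_force: [0.1, 0.4, 0.6]
gripper_width: 0.0455
time_s: 18.9
tcp_pos: [0.3901, 0.3005, 0.1894]
eef_rot: [179.8, -0.1, -13.1]
contact_force: [0.7, 0.7, -4.9]
gripper_width: 0.0452
time_s: 19.0
tcp_pos: [0.3907, 0.3012, 0.1911]
eef_rot: [-180.0, -0.1, -13.1]
contact_force: [0.6, 0.1, -5.0]
gripper_width: 0.0453
time_s: 19.1
tcp_pos: [0.3898, 0.3005, 0.1898]
eef_rot: [179.9, -0.0, -13.2]
contact_force: [0.1, 0.3, -5.5]
gripper_width: 0.0453
time_s: 19.2
tcp_pos: [0.3893, 0.2998, 0.1884]
eef_rot: [179.8, 0.0, -13.2]
contact_force: [-0.5, -0.6, -5.4]
gripper_width: 0.0452
time_s: 19.3
tcp_pos: [0.3887, 0.2991, 0.187]
eef_rot: [179.7, 0.1, -13.2]
contact_force: [-0.2, -0.7, -5.5]
gripper_width: 0.0452
```

~5.4 N → about 0.55 kg: the near jar is the heavier one. Carrying it to the window, raised over the pin.

```bash
python3 -m handwheel '[0,0,1.5,0,0,0,0.5,-1,3,0,0,0,1.5,-3,4,0,0,0,3,-5.5,4,0,0,0,4.5,-8.2,4,0,0,0,6,-11,4,0,0,0,7.5,-13.7,4,0,0,0,9,-16.4,4,0,0,0]'
python3 - <<'E'
from h import *
w=np.load("wrist.npz"); w=dict(w); t=np.array([.3919,.3002,.08])
print("cap minus tcp", (plane(w,(318,160+237/3),.11)+plane(w,(318,160+465/3),.11))/2-t-np.array([-.0009,.0013,0]))
s=sensors.get_state();print(s["tcp_pos"],(np.array([.5862,-.0597,.1847])-s["tcp_pos"])*100)
E
```

```text
time_s: 20.1
tcp_pos: [0.4787, 0.1338, 0.226]
eef_rot: [179.6, 0.1, -13.2]
contact_force: [0.7, 0.2, -5.1]
gripper_width: 0.0454
cap minus tcp [-0.00141052  0.00011453  0.03      ]
[0.47868595 0.13377147 0.22595934] [ 10.75140517 -19.34714691  -4.12593365]
```

```bash
python3 -m handwheel '[1.5,-2.7,0,0,0,0,3,-5.4,0,0,0,0,4.5,-8.1,0,0,0,0,6,-10.8,0,0,0,0,7.5,-13.5,0,0,0,0,9,-16.2,0,0,0,0,10.3,-18.5,-0.5,0,0,0,10.9,-19.3,-1.5,0,0,0]' && python3 -m handwheel '[0,0,0,0,0,0,0,0,0,0,0,0]'
```

```text
time_s: 20.9
tcp_pos: [0.5885, -0.0613, 0.2099]
eef_rot: [179.6, 0.2, -13.3]
contact_force: [0.1, -0.5, -4.9]
gripper_width: 0.0453
time_s: 21.1
tcp_pos: [0.5877, -0.0613, 0.2084]
eef_rot: [179.5, 0.3, -13.4]
contact_force: [-0.4, 0.3, -4.0]
gripper_width: 0.0452
```

Run:
```python
from h import *
s=sensors.get_state()
Rm=R.from_euler('xyz',s["eef_rot"],degrees=True);T=R.from_euler('xyz',[180,0,s["eef_rot"][2]],degrees=True)
print((T*Rm.inv()).as_rotvec(), (np.array([.5876,-.0597,.185])-s["tcp_pos"])*100)
```

```text
[ 6.39219173e-03 -7.45433616e-03 -2.29350747e-05] [-0.0101662   0.1632952  -2.33532788]
```

```bash
python3 -m handwheel '[0,0.1,-0.8,0.003,-0.003,0,0,0.16,-1.6,0.007,-0.007,0,0,0.16,-2.2,0.007,-0.007,0,0,0.16,-2.3,0.007,-0.007,0,0,0.16,-2.3,0.007,-0.007,0,0,0.16,-2.3,0.007,-0.007,0]'
python3 - <<'E'
from h import *
w=cam("wrist");crop(w,0,0,640,400,1,"w15");a=cam("scene");crop(a,230,110,150,140,4,"s15");b=cam("side");crop(b,250,120,150,140,4,"d15")
s=sensors.get_state();print(s["tcp_pos"],s["eef_rot"],s["time_s"],s["gripper_width"],s["contact_force"])
E
```

```text
time_s: 21.7
tcp_pos: [0.588, -0.0596, 0.1857]
eef_rot: [-180.0, 0.0, -13.3]
contact_force: [-0.7, -0.8, -4.7]
gripper_width: 0.0456
[ 0.58791881 -0.05974006  0.18571456] [-1.79961199e+02 -1.21413373e-05 -1.33536373e+01] 21.85 0.04521243183108088 [ 0.81881755 -1.06479393 -5.12479117]
```

View pics/w15.png

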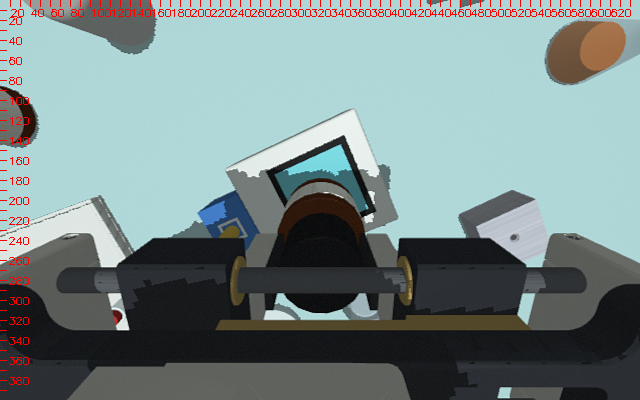

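View pics/s15.png

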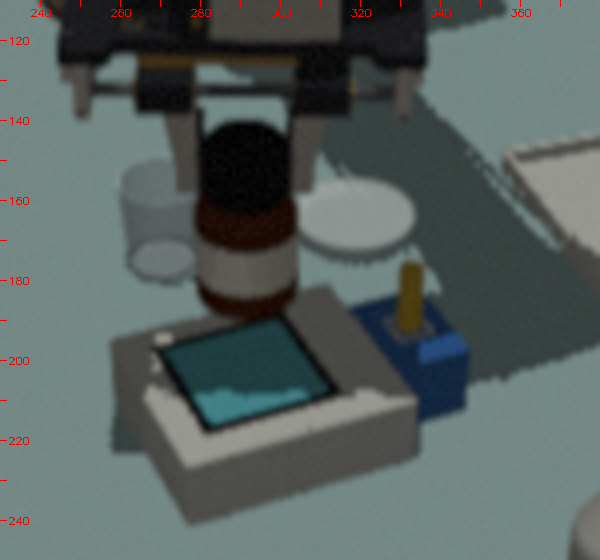

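View pics/d15.png

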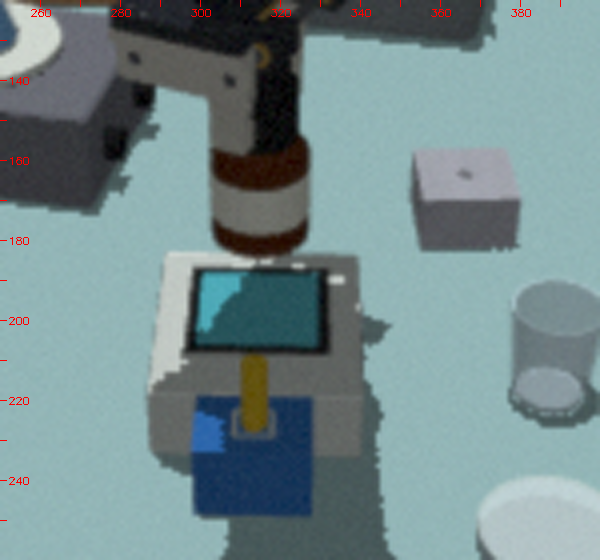

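Run:
```python
from h import *
from scipy.optimize import least_squares
a=load("scene");b=load("side")
th=np.linspace(0,2*np.pi,181)
def circ(c,X,r=.03): return np.array([proj(c,X+np.array([r*np.cos(t),r*np.sin(t),0])) for t in th])
def f(X):
    o=[]
    for c,bot in((a,110+318/4),(b,120+255/4)): o.append(circ(c,X)[:,1].max()-bot)
    for c,l,r in((a,230+198/4,230+297/4),(b,250+212/4,250+308/4)):
        p=circ(c,X+np.array([0,0,.02]));o+=[p[:,0].min()-l,p[:,0].max()-r]
    return o
s=least_squares(f,[.586,-.06,.11]);print(s.x,s.fun)
w=load("wrist")
q=[(269,174),(345.5,136),(375,213)]
P=[plane(w,p,.05) for p in q];print(P,(P[0]+P[2])/2)
```

```text
[ 0.58383994 -0.05712376  0.11280102] [-0.16354897  0.20542588 -0.6309463   0.44828049 -0.48106556  0.32631967]
[array([ 0.61818036, -0.01071971,  0.05      ]), array([ 0.63791137, -0.09719987,  0.05      ]), array([ 0.54956322, -0.11163878,  0.05      ])] [ 0.58387179 -0.06117924  0.05      ]
```

The jar is level and centred: fit (0.584,−0.057), base z 0.113, against the window's (0.585,−0.058), z 0.05 in the same views. Last check of stillness and the whole scene.

Run:
```python
from h import *
for i in range(3):
    cam("side");s=sensors.get_state();print(s["time_s"],s["tcp_pos"],s["eef_rot"],abs(s["qd"]).max(),s["contact_force"][2])
a=cam("scene");crop(a,0,0,640,400,1,"s16");crop(load("side"),0,0,640,400,1,"d16")
```

```text
21.9 [ 0.5878562  -0.05972359  0.1856203 ] [-1.79963027e+02  8.54563769e-03 -1.33558644e+01] 0.1671586687439613 -5.356304250454616
21.95 [ 0.58782155 -0.05975394  0.18557704] [-1.79964269e+02  1.10257302e-02 -1.33572907e+01] 0.08024302067043572 -5.475419238462176
22.0 [ 0.58779486 -0.05977976  0.1855423 ] [-1.79965927e+02  1.52114132e-02 -1.33564959e+01] 0.12939629316763696 -4.575710436074318
```

View pics/s16.png

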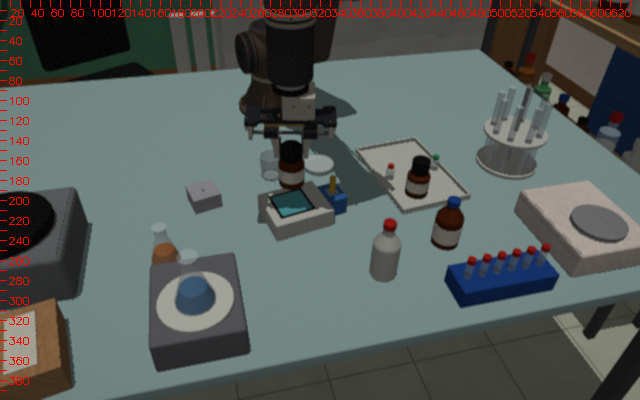

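View pics/d16.png

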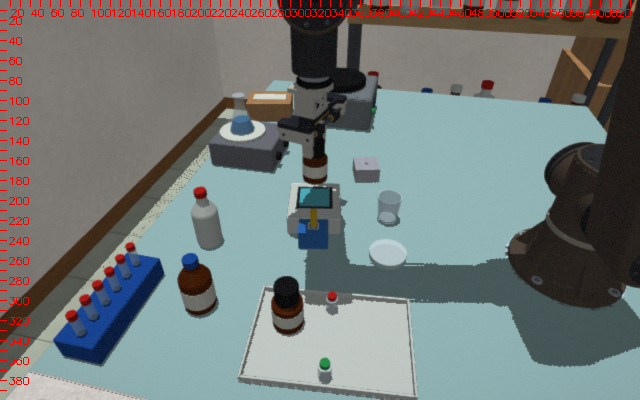

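Everything stands in place: pin in the terminal (332,185), lighter jar upright on the tray (418,178), heavier jar over the window, arm still.

```bash
python3 -c "
from plant import r
print(r.close_job())"
```

```text
the job is handed in; nothing more can be done
None
```

The job is done and handed in at about 22 s.

- **Pin:** I moved the enable pin from its block to the terminal. It seated at the expected depth (wrist 0.0632 m against about 0.0634 m expected) under an 18 N push. I let go, and later pictures show it upright with its grip on the block.
- **Weighing:** I lifted both jars about 10 cm. The one farther from the robot pulled about 2.8 N (roughly 0.29 kg), so it went back upright on the tray. The nearer one pulled about 5.3 N (roughly 0.54 kg), so it holds the steel standard.
- **Final hold:** I ended holding the heavier jar over the window, tilted less than 0.1° and with the arm still.
    - **Centring:** the scene and side cameras put it within about 1.2 mm of the window's centre.
    - **Height:** its base is 6.1 to 6.3 cm above the window.
- **Bystanders:** none of the other glassware or bottles moved in the last pictures.

**What disagreed:** the wrist camera's positions differed from the fixed cameras' by 2 to 4 mm, so I corrected using the pin's actual grasp and seating positions. When I set the lighter jar down, it touched later than I first judged, so I lowered it in small steps. It was pressed on the tray with up to 9 N before I let go.

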